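# Point out the beaker and the funnel for filtering

## Robot

A 6-joint arm with a two-finger parallel gripper is mounted at the origin on the work surface. World frame = base frame: x ahead of the robot, y to its left, z up, the work surface at z = 0. Lengths are in m, angles in rad, forces in N, time in s.
With the tool pointing down it reaches from about 0.4 to 0.825 m from the base axis. Payload 7 kg.
Tool frame: the origin (TCP) lies between the finger pads; the fingertips stand 11 mm ahead of it and the grasp point (between the pads) lies 8 mm behind it; z points along the fingers, y is the direction in which the jaws open and shut (so a half turn about z gives the same grasp; the last joint's range is limited). The gripper opens to 85 mm and grips with 20 to 120 N. Pads are 22 mm wide; open, the fingers measure 114 mm over their backs; the gripper's body (76 mm by 85 mm) begins 54 mm behind the grasp point. The pads swing forward as they close: fully open they stand 13 mm farther back than shut.
Start: joints at [1.593, 0.359, 0.012, 0, -1.224, -0.288], TCP at [0.177, 0.651, 0.242] pointing down, gripper open.
Joint ranges: [-3.07, 3.07], [-1.43, 2.12], [-1.02, 1.25], [-3.03, 1.67], [-3.05, -0], [-3.03, 3.03]. Speed limits (rad/s): [2.39, 2.39, 3.01, 3.14, 3.14, 3.14].

## Interface

Orientations are given as [roll, pitch, yaw] about the fixed x, y, z axes, in that order (R = Rz(yaw) Ry(pitch) Rx(roll)).
In Python, from plant import robot, optics gives the robot as it stands. The module is installed in compiled form; this text tells all that it offers.
- The arm moves only by the shell command python3 -m handwheel 'ROWS' [FORCE]. ROWS is JSON, a list of rows, each a list of 5 numbers: the finger opening in cm, from 0 to 8.54, then the shift along the tool's x, y, z in cm, then the turn about the tool's z in rad. A call has 1 to 10 rows; each row is the pose to reach, as a shift and turn from the pose commanded when the call began, along the tool's axes at that moment; what a row does not reach only later rows make up. A row lasts 1/12 s, in which the tool goes at most 41.7 mm and 7.16 degrees, less where a joint would pass 70% of its speed; a pose out of reach is approached as far as the arm can. A call with a gripper value outside its range is refused whole. The fingers move at their own pace and stop on an object; FORCE is the grip in N (left out, the last holds). Time passes only in rows, so rows that repeat a pose let the fingers close. It gives the time, the measured TCP pose, the force and the opening at its end, in the units of the state.
- robot.observe(): the state, without advancing time (a new reading comes with each control period).
- optics.read_camera(name): name is "side" or "top"; returns a dict with "image" (480x640x3 uint8, blue, green, red), "fx", "fy", "cx", "cy" (pixels), "R" (3x3) and "t" (3): a world point X has camera coordinates R X + t. Camera axes: x right, y down, z forward; pixel columns grow to the right and rows downward; lengths in m; the calibration is good to about 2 mm. A picture is of the moment at which its call begins. There is no depth.
- robot.finish_job(): hands the job in, once; it reports no verdict.
The state is a dict: "time": time; "joint_positions": joint angles; "qd": joint speeds; "joint_torque": joint torques, N m; "ee_pos": TCP position; "eef_rot": TCP orientation; "ft_force": force on the tool from outside, world axes, zero at the start; "ft_torque": the same for the moment, N m; "width": opening from 0.0 (shut) to 1.0 (fully open).
Only numpy, scipy, OpenCV 4.12 (cv2) and the standard library are available. Lean on these libraries where they do the work, as an engineer would, in place of code of your own. Each camera call takes 0.05 s, during which the arm holds its last target.

## Task

Show the pupil what to set up for filtering: point straight down at the tallest of the three beakers, with the fingertips a few centimetres above the middle of its mouth, and stay there for two seconds; then point in the same way at the mouth of the funnel on the stand, stay for two seconds, and finish while still pointing at it. Touch and move nothing: no glassware, stand, rack or bottle, and do not point at the other two beakers.

Things in the scene. Friction and masses are not known exactly. Their poses are not given: they have to be found in the camera images.
- beaker_tall: The tallest of three loose clear glass beakers with white scale marks: straight round wall, 60 mm in diameter (64 mm over the lip), 120 mm high, open at the top. Origin: centre of its underside, z axis up, so the middle of its mouth is 120 mm above the origin. To be pointed at first.
- beaker_low: A wider, lower clear glass beaker, 80 mm in diameter (84 mm over the lip), 85 mm high. Origin: centre of its underside. Not to be pointed at or touched.
- beaker_small: The smallest clear glass beaker, 48 mm in diameter (52 mm over the lip), 60 mm high. Origin: centre of its underside. Not to be pointed at or touched. The three beakers stand in any order in a row on the bench, centres at least 100 mm apart.
- stand: Dark steel retort stand, fixed: base plate 230 x 130 x 8 mm, upright rod 12 mm thick and 360 mm high, and a ring on a side arm that holds a white plastic funnel. Origin: on the funnel's axis at bench height; the rod stands 140 mm from it along the stand's own +x axis, which points roughly away from the robot. A clamp block (26 x 34 x 30 mm) sits on the rod 210 mm up.
- funnel_mouth (a point): Middle of the funnel's open mouth, 84 mm in diameter, at rim height, 235 mm above the bench. The second thing to be pointed at.
- rack: Aluminium test tube rack, 75 x 200 x 85 mm high, with four glass tubes that stand up to 144 mm above the bench. Origin: centre of its underside, long side along its y. Leave alone; it stands beyond the beakers.
- wash_bottle: Plastic wash bottle, 66 mm in diameter, 173 mm high with its bent spout (reaching 63 mm out). Origin: centre of its underside. Leave alone; it stands to the left of the stand.
Not all that is in view belongs to the job. What is shaped like the beaker_tall but orange or red is not meant.

How it is judged:
By the outcome, as a careful person would: the job done as asked, in the order asked, and still so for the second after the job is handed in, with the robot touching nothing.
It also fails if it takes over 38 s, if anything falls off the work surface, if the arm or the gripper's body presses on something with over 40 N, if the wrist force passes 120 N, or if a joint passes its speed limit or range.

## Working session

There is one attempt and no reset: what is moved stays moved. The work goes in short steps, Python scripts to look and compute and a shell command to move; the robot and the scene stay as the last step left them, time stands still between calls to the robot, and variables do not carry over. Pictures are saved under pics/ and viewed, and the job is handed in when it is done.

```bash
mkdir -p pics; python3 - <<'E'
from plant import robot, optics
import cv2,numpy as np
s=robot.observe();print(s)
for n in("side","top"):
    c=optics.read_camera(n);cv2.imwrite(f"pics/{n}0.png",c["image"])
    print(n,c["fx"],c["fy"],c["cx"],c["cy"],np.round(c["R"],4).tolist(),np.round(c["t"],4), "cam",-np.array(c["R"]).T@c["t"])
E
```

```text
{'time': 0.0, 'joint_positions': array([ 1.59310475e+00,  3.59350044e-01,  1.10435368e-02, -3.71159569e-04,
       -1.22410584e+00, -2.88065638e-01]), 'qd': array([-0.00025689, -0.00023847,  0.00066103,  0.00108949,  0.00099847,
       -0.00097581]), 'joint_torque': array([-8.93639444e-04, -5.83321559e+01,  2.93416107e+01,  6.93629399e+00,
       -5.94567027e-03,  1.08376403e-05]), 'ee_pos': array([0.17719985, 0.65082885, 0.24137704]), 'eef_rot': array([ 3.13994409e+00, -1.24616656e-04, -2.65883509e-01]), 'ft_force': array([-0.05590167, -0.29767662, -0.27365489]), 'ft_torque': array([ 0.00242518,  0.03831149, -0.01316576]), 'width': 1.0002670563287477}
side 489.71910595378796 489.71910595378796 319.7715135054783 241.44080927265182 [[0.9951, -0.0969, 0.0179], [-0.0605, -0.7442, -0.6652], [0.0778, 0.6609, -0.7464]] [-0.5424  0.1756  1.1902] cam [ 0.45781495 -0.70844939  1.01493462]
top 474.98102674217046 474.98102674217046 321.8992077462571 240.45224912394778 [[-0.0284, -0.9995, -0.0163], [-0.9804, 0.031, -0.1943], [0.1947, 0.0105, -0.9808]] [0.0614 0.5652 1.0624] cam [0.34898789 0.03267119 1.15288206]
```

View pics/side0.png

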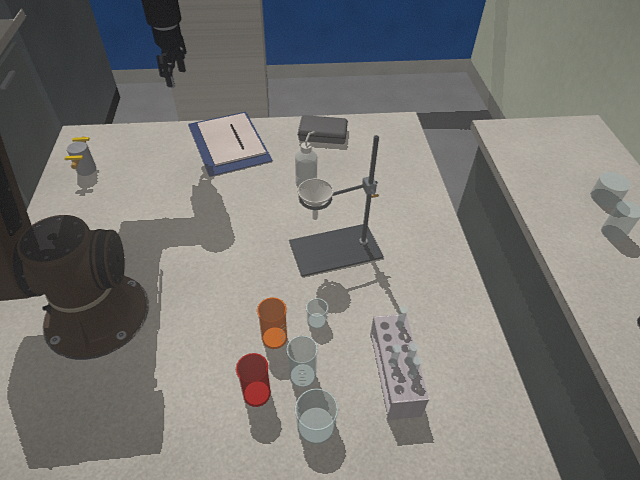

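View pics/top0.png

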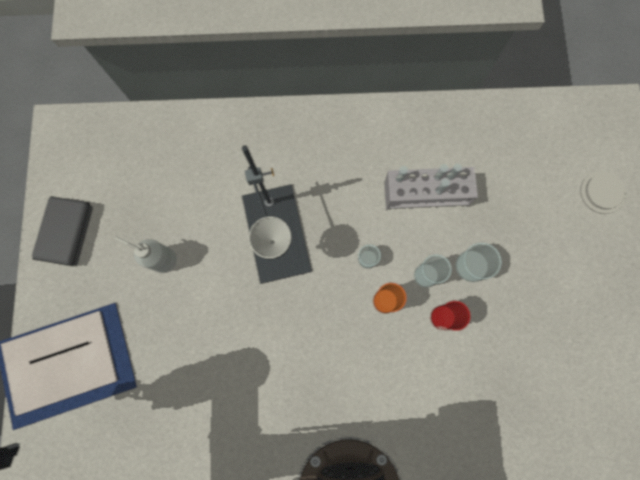

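The side view shows five cups:
- Small clear beaker at (317,312).
- Clear beaker at (302,360).
- Wide clear beaker at (316,415).
- Orange cup at (273,322) and red cup at (253,380), both decoys.

In the top view the clear ones are at (369,256), (433,271) and (480,262). The funnel is at side (316,190) and top (270,238). The middle clear one looks tallest, so I'll enlarge it to confirm.

```bash
python3 - <<'E'
import cv2,numpy as np
a=cv2.imread("pics/side0.png")[290:450,230:350];b=cv2.imread("pics/top0.png")[200:340,340:520]
a=cv2.resize(a,None,fx=3.5,fy=3.5,interpolation=2);b=cv2.resize(b,None,fx=2,fy=2,interpolation=2)
o=np.zeros((560,790,3),np.uint8);o[:560,:420]=a;o[:280,430:790]=b
f=cv2.imread("pics/side0.png")[165:235,280:370];o[290:290+210,430:700]=cv2.resize(f,None,fx=3,fy=3,interpolation=2)
cv2.imwrite("pics/crop0.png",o)
E
```

```text
(no output)
```

View pics/crop0.png

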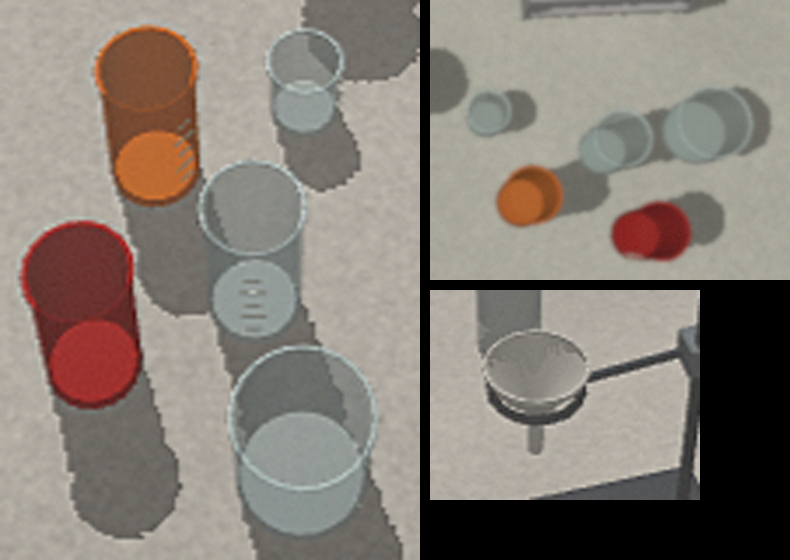

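The crop confirms it. The middle clear beaker, with its rim at side (302,349) and floor at (302.5,375), is slim and tall and has white marks. The wide one is low, the upper-right one is small, and the red and orange cups are excluded. Next I'll intersect the rays with the known rim heights.

```bash
cat > h.py <<'E'
from plant import robot, optics
import numpy as np,cv2
C={n:optics.read_camera(n) for n in("side","top")}
def ray(n,p,z):
    c=C[n];R=np.array(c["R"]);o=-R.T@c["t"];d=R.T@[(p[0]-c["cx"])/c["fx"],(p[1]-c["cy"])/c["fy"],1]
    return o+d*(z-o[2])/d[2]
def proj(n,X):
    c=C[n];q=np.array(c["R"])@np.array(X).T+np.array(c["t"])[:,None];return np.stack([c["fx"]*q[0]/q[2]+c["cx"],c["fy"]*q[1]/q[2]+c["cy"]],1)
E
python3 - <<'E'
from h import *
for k,n,p,z in [("tall rim","side",(302.3,349.4),.12),("tall rim","top",(436,270),.12),("tall floor","side",(302.6,375.1),.003),("tall floor","top",(426.5,274.5),.003),
("low rim","side",(316.3,409.4),.085),("small rim","side",(317.1,307.7),.06),("funnel","side",(315.3,191),.235),("funnel","top",(270,238),.235)]:
    print(k,n,ray(n,p,z).round(4))
tall=ray("side",(302.3,349.4),.12);fun=ray("side",(315.3,191),.235)
t=np.linspace(0,2*np.pi,80)
ims=[]
for n,(x0,y0,x1,y1) in [("side",(240,160,360,440)),("top",(220,190,520,310))]:
    im=C[n]["image"].copy();S=2 if n=="side" else 2
    im=cv2.resize(im,None,fx=S,fy=S,interpolation=2)
    for c,r,z in[(tall,.032,.12),(fun,.042,.235),(tall,.03,0.003)]:
        P=proj(n,np.stack([c[0]+r*np.cos(t),c[1]+r*np.sin(t),0*t+z],1))
        for q in P: cv2.circle(im,tuple(int(v) for v in (q+.5)*S),0,(0,0,255),-1)
    ims.append(im[y0*S:y1*S,x0*S:x1*S])
o=np.zeros((600,800,3),np.uint8);i=ims[0];o[:i.shape[0],:i.shape[1]]=i
i=cv2.resize(ims[1],(540,216));o[:216,250:790]=i
cv2.imwrite("pics/ov.png",o)
E
```

```text
tall rim side [ 0.4868 -0.2075  0.12  ]
tall rim top [ 0.4805 -0.2033  0.12  ]
tall floor side [ 0.4866 -0.2059  0.003 ]
tall floor top [ 0.4851 -0.2062  0.003 ]
low rim side [ 0.5055 -0.3208  0.085 ]
small rim side [ 0.5311 -0.0683  0.06  ]
funnel side [0.544  0.1409 0.235 ]
funnel top [0.5394 0.1448 0.235 ]
```

View pics/ov.png

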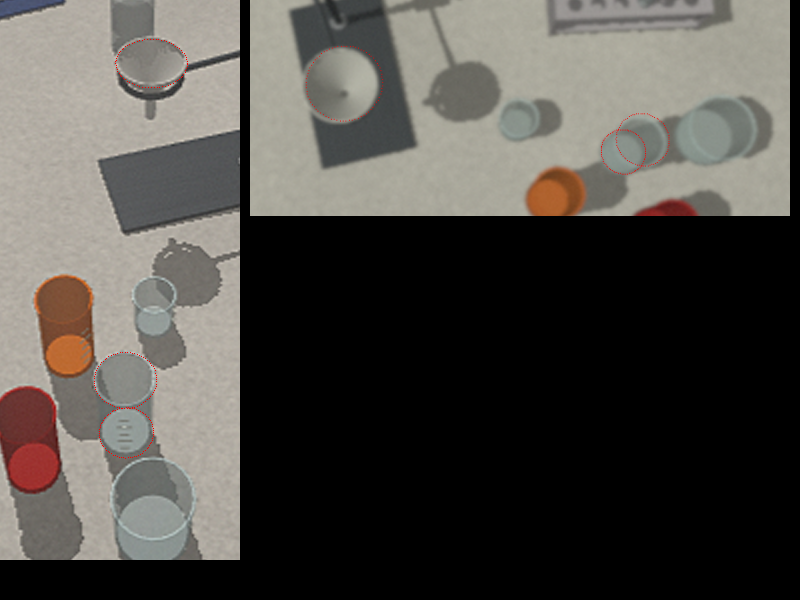

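The two cameras agree to within about 6 mm. Tall mouth is at about (0.485,-0.206) and the funnel at about (0.542,0.142). Other beakers are more than 115 mm away. I'll close the fingers and travel high on the robot side of the stand.

```bash
python3 -m handwheel '[[0,5,4,-5,0],[0,8,7,-12,0],[0,12,10,-12,0],[0,15,12,-12,0],[0,18,14.5,-12,0],[0,21,17,-12,0],[0,24,19.5,-12,0],[0,27,21.5,-12,0],[0,29,23,-12,0],[0,29,23,-12,0]]'
```

```text
time: 1.03
ee_pos: [0.3978, 0.3506, 0.3629]
eef_rot: [-3.141, -0.0, -0.266]
ft_force: [0.3, 1.1, 0.0]
width: 0.001
```

```bash
python3 -m handwheel '[[0,1.2,3.5,0,0],[0,2.4,7,0,0],[0,3.6,10.5,0,0],[0,4.9,14,0,0],[0,6,17.5,0,0],[0,7.2,21,0,0],[0,8.5,25,0,0],[0,9.8,29,0,0],[0,11.3,33.2,0,0],[0,11.3,33.2,0,0]]'
python3 - <<'E'
from h import *
s=robot.observe();e=s["ee_pos"];y=s["eef_rot"][2];d=np.array([.485,-.206,.20])-e
print(e,s["joint_positions"].round(2),"tool shift cm",100*np.array([d[0]*np.cos(y)+d[1]*np.sin(y),d[0]*np.sin(y)-d[1]*np.cos(y),-d[2]]))
cv2.imwrite("pics/m1.png",C["side"]["image"])
E
```

```text
time: 1.87
ee_pos: [0.4178, -0.0019, 0.3627]
eef_rot: [3.141, -0.001, -0.27]
ft_force: [0.3, 0.2, -0.3]
width: 0.001
[0.41828046 0.00124617 0.36241496] [ 0.48 -0.14 -0.29 -0.   -1.42  0.82] tool shift cm [11.95979077 18.19307888 16.2414955 ]
```

View pics/m1.png

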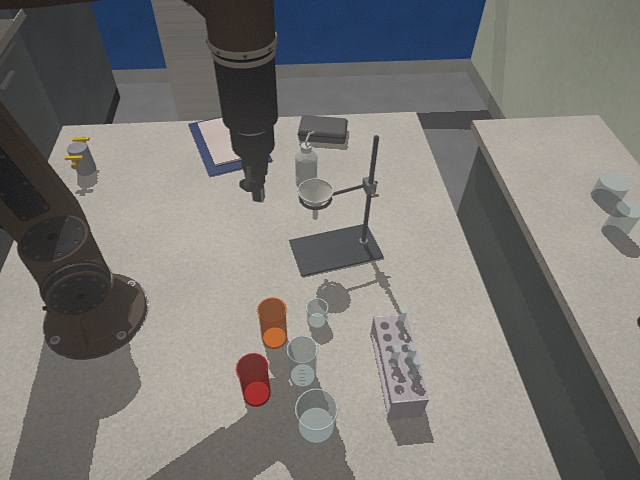

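The gripper (tip at side (258,198)) is closed, high and clear of the stand. Next it goes over to the tall beaker, staying high until it is above it.

```bash
python3 -m handwheel '[[0,2.2,3.2,0,0],[0,4.3,6.5,0,0],[0,6.5,9.8,0,0],[0,8.6,13,0,0],[0,10.5,16,0,0],[0,12,18.2,1,0],[0,12,18.2,5,0],[0,12,18.2,9,0],[0,12,18.2,13,0],[0,12,18.2,15,0]]'
python3 - <<'E'
from h import *
s=robot.observe();e=s["ee_pos"];print(e)
o=np.zeros((480,800,3),np.uint8)
o[:,:400]=cv2.resize(C["side"]["image"][240:440,220:387],(400,480));o[:320,400:]=cv2.resize(C["top"]["image"][190:350,330:530],(400,320))
cv2.imwrite("pics/m2.png",o)
t=[e[0],e[1],e[2]-.011];print(proj("side",[t]),proj("top",[t]))
E
```

```text
time: 2.8
ee_pos: [0.4846, -0.2024, 0.2072]
eef_rot: [-3.141, 0.006, -0.266]
ft_force: [-0.3, 1.0, -0.3]
width: -0.001
[ 0.48462937 -0.20245681  0.20825053]
[[300.63269633 327.18123123]] [[443.82261171 262.90000031]]
```

View pics/m2.png

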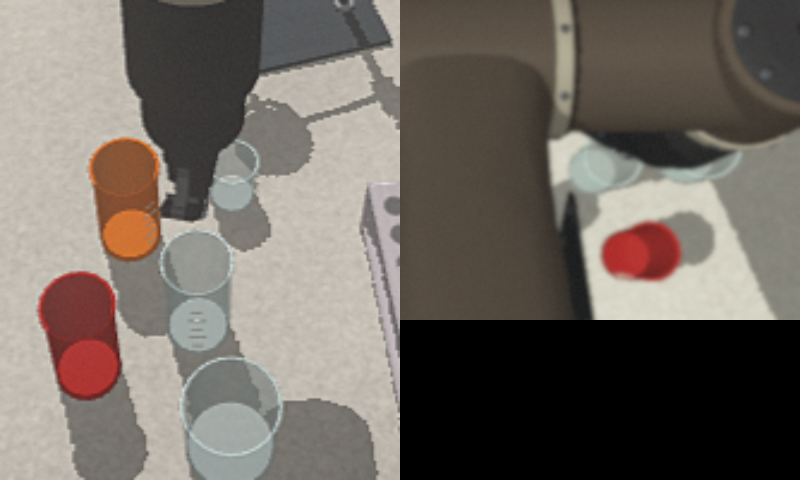

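The tip is at side (297,328) with the mouth below it, rim centre at (302,349), so it is nearly on the axis. Next: lower it, then hold for over 2 s.

```bash
python3 -m handwheel '[[0,0.1,0,2,0],[0,0.1,0,3.5,0],[0,0.1,0,4.5,0],[0,0.1,0,4.5,0],[0,0.1,0,4.5,0],[0,0.1,0,4.5,0]]'
python3 - <<'E'
from h import *
s=robot.observe();e=s["ee_pos"];print(e,s["time"],s["qd"].round(3))
o=cv2.resize(C["side"]["image"][260:440,220:400],(540,540),interpolation=2)
cv2.imwrite("pics/m3.png",o)
t=[e[0],e[1],e[2]-.011];print(proj("side",[t]))
E
```

```text
time: 3.4
ee_pos: [0.4886, -0.2041, 0.1688]
eef_rot: [-3.142, -0.002, -0.265]
ft_force: [0.1, -0.4, 0.6]
width: 0.0
[ 0.48828252 -0.20422905  0.16861301] 3.5 [-0.004  0.002 -0.007 -0.002  0.005  0.   ]
[[302.75018751 338.44672431]]
```

View pics/m3.png

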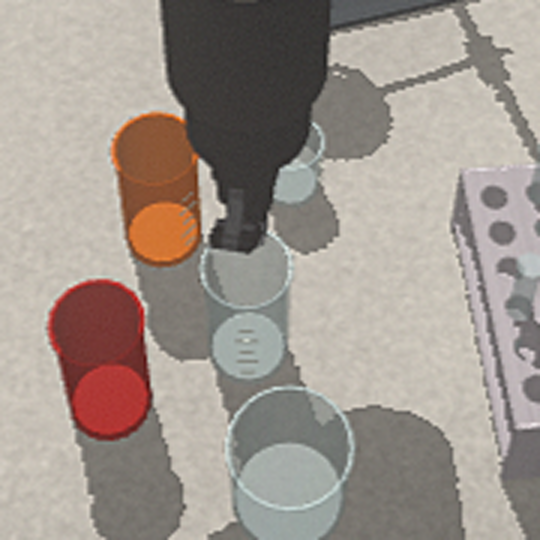

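The tips (side (300,341)) sit about 38 mm above the mouth and within about 4 mm of its axis, and the beaker hasn't moved. Holding 2.5 s.

```bash
for i in 1; do :; done; python3 -m handwheel '[[0,0,0,0,0],[0,0,0,0,0],[0,0,0,0,0],[0,0,0,0,0],[0,0,0,0,0],[0,0,0,0,0],[0,0,0,0,0],[0,0,0,0,0],[0,0,0,0,0],[0,0,0,0,0]]'
python3 -m handwheel '[[0,0,0,0,0],[0,0,0,0,0],[0,0,0,0,0],[0,0,0,0,0],[0,0,0,0,0],[0,0,0,0,0],[0,0,0,0,0],[0,0,0,0,0],[0,0,0,0,0],[0,0,0,0,0]]'
python3 -m handwheel '[[0,0,0,0,0],[0,0,0,0,0],[0,0,0,0,0],[0,0,0,0,0],[0,0,0,0,0],[0,0,0,0,0],[0,0,0,0,0],[0,0,0,0,0],[0,0,0,0,0],[0,0,0,0,0]]'
```

```text
time: 4.33
ee_pos: [0.4875, -0.2042, 0.1673]
eef_rot: [3.142, 0.0, -0.266]
ft_force: [-0.6, -0.7, 0.2]
width: -0.001
time: 5.17
ee_pos: [0.4875, -0.2042, 0.1673]
eef_rot: [3.142, 0.0, -0.266]
ft_force: [-0.1, 0.1, -0.1]
width: 0.0
time: 6.0
ee_pos: [0.4875, -0.2043, 0.1673]
eef_rot: [3.142, 0.0, -0.266]
ft_force: [-0.2, -0.1, 1.1]
width: 0.004
```

Held at least 2.5 s. Next: lift, go back along the robot side, then over to the funnel.

```bash
python3 -m handwheel '[[0,0,0,-4,0],[0,0,0,-8,0],[0,0,0,-12,0],[0,-1,-1,-16,0],[0,-3,-4,-18,0],[0,-5,-7,-19.5,0],[0,-7,-10.5,-19.5,0],[0,-9,-14,-19.5,0],[0,-10.9,-17.5,-19.5,0],[0,-10.9,-18.2,-19.5,0]]'
python3 - <<'E'
from h import *
s=robot.observe();e=s["ee_pos"];y=s["eef_rot"][2];d=np.array([.542,.142,.32])-e
print(e,"tool shift cm",100*np.array([d[0]*np.cos(y)+d[1]*np.sin(y),d[0]*np.sin(y)-d[1]*np.cos(y),-d[2]]))
# rod position: base of rod at bench height & clamp
print(ray("side",(363,241),.008),ray("side",(376,138),.36),ray("top",(246,149),.36))
E
```

```text
time: 6.83
ee_pos: [0.4286, 0.004, 0.363]
eef_rot: [-3.139, -0.001, -0.262]
ft_force: [0.4, -1.2, 0.6]
width: 0.002
[0.42995452 0.00184298 0.36268694] tool shift cm [  7.2022566  -16.43500227   4.26869445]
[0.68199629 0.17506987 0.008     ] [0.67997537 0.16678791 0.36      ] [0.67603538 0.17106636 0.36      ]
```

The rod is at about (0.68,0.17), 140 mm from the funnel as stated, so the gripper body has over 70 mm of clearance.

```bash
python3 -m handwheel '[[0,1.2,-2.8,0,0],[0,2.4,-5.6,0,0],[0,3.6,-8.4,0,0],[0,4.9,-11.2,0,0],[0,6.2,-14,0,0],[0,7.2,-16.4,0,0],[0,7.2,-16.4,1.5,0],[0,7.2,-16.4,3.5,0],[0,7.2,-16.4,4.3,0],[0,7.2,-16.4,4.3,0]]'
python3 - <<'E'
from h import *
s=robot.observe();e=s["ee_pos"];print(e,s["time"])
o=cv2.resize(C["side"]["image"][60:260,220:440],(660,600),interpolation=2)
cv2.imwrite("pics/m4.png",o)
t=[e[0],e[1],e[2]-.011];print(proj("side",[t]))
E
```

```text
time: 7.77
ee_pos: [0.5421, 0.1379, 0.3167]
eef_rot: [3.138, 0.003, -0.267]
ft_force: [-0.4, -0.5, 0.4]
width: -0.001
[0.54308467 0.13836511 0.31979448] 7.8667
[[315.35632489 167.26990424]]
```

View pics/m4.png

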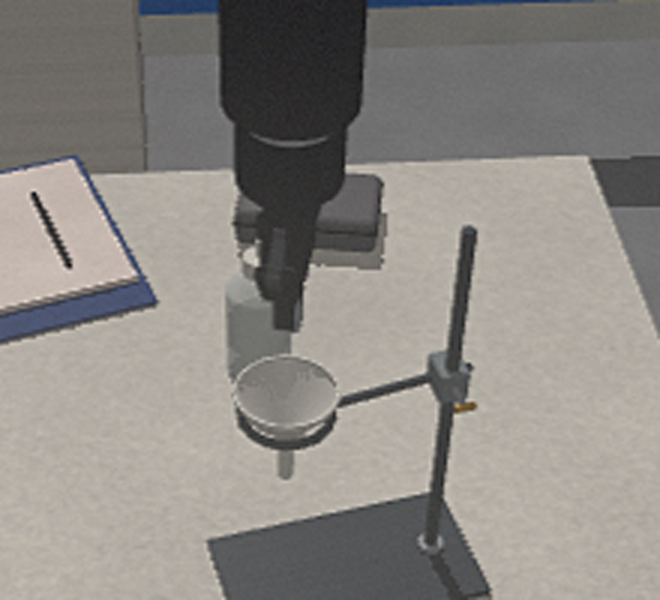

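The tip is at side (315.5,168), straight above the mouth centre (315,191), and the rod is well clear. Next: down 3.8 cm, then hold.

```bash
python3 -m handwheel '[[0,0,-0.2,1.5,0],[0,-0.1,-0.3,3,0],[0,-0.1,-0.3,3.8,0],[0,-0.1,-0.3,3.8,0],[0,-0.1,-0.3,3.8,0],[0,-0.1,-0.3,3.8,0]]'
python3 -m handwheel '[[0,0,0,0,0],[0,0,0,0,0],[0,0,0,0,0],[0,0,0,0,0],[0,0,0,0,0],[0,0,0,0,0],[0,0,0,0,0],[0,0,0,0,0],[0,0,0,0,0],[0,0,0,0,0]]'
python3 -m handwheel '[[0,0,0,0,0],[0,0,0,0,0],[0,0,0,0,0],[0,0,0,0,0],[0,0,0,0,0],[0,0,0,0,0],[0,0,0,0,0],[0,0,0,0,0],[0,0,0,0,0],[0,0,0,0,0]]'
python3 -m handwheel '[[0,0,0,0,0],[0,0,0,0,0],[0,0,0,0,0],[0,0,0,0,0],[0,0,0,0,0],[0,0,0,0,0],[0,0,0,0,0],[0,0,0,0,0],[0,0,0,0,0],[0,0,0,0,0]]'
python3 - <<'E'
from h import *
s=robot.observe();print(s["ee_pos"],s["time"])
cv2.imwrite("pics/m5.png",C["side"]["image"])
E
```

```text
time: 8.37
ee_pos: [0.5431, 0.1425, 0.2827]
eef_rot: [-3.141, -0.002, -0.266]
ft_force: [-0.3, 0.1, 0.7]
width: -0.002
time: 9.2
ee_pos: [0.5425, 0.1425, 0.2813]
eef_rot: [3.142, 0.0, -0.266]
ft_force: [0.2, -0.9, -0.5]
width: -0.001
time: 10.03
ee_pos: [0.5425, 0.1425, 0.2813]
eef_rot: [-3.142, -0.0, -0.266]
ft_force: [0.1, -0.7, -0.8]
width: -0.003
time: 10.87
ee_pos: [0.5425, 0.1425, 0.2813]
eef_rot: [-3.142, -0.0, -0.266]
ft_force: [0.4, -0.2, -0.6]
width: -0.0
[0.54248697 0.1424616  0.2812903 ] 10.9667
```

View pics/m5.png

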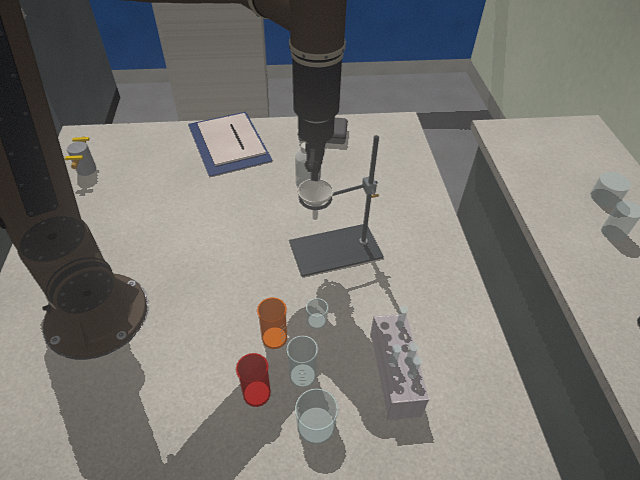

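The tips are at side (315,180), just above the mouth centre (315,191). All the glassware sits at its starting pixels and there are no contact forces, so I'm handing in.

```bash
python3 -c "
from plant import robot
print(robot.finish_job())"
```

```text
the job is handed in; nothing more can be done
None
```

I pointed straight down, fingers closed, first at the tallest clear beaker and then at the funnel mouth. I handed the job in at about 11 s, with the arm still pointing at the funnel.

| | Hold | Fingertips above the mouth | Distance from its middle |
|---|---|---|---|
| **Tall beaker** | over 2.5 s | about 36 mm | within about 4 mm |
| **Funnel** | over 2.5 s | about 35 mm | within about 3 mm |

- **Touching:** the last picture shows the beakers, stand, rack and bottle where they started. The force readings at the end of each move stayed at noise level (about 1 N).
- **Disagreement:** the two cameras differed by 6–8 mm on the rim positions, mostly because of how I picked the rim centres. I used values in between, and drawing the rims back into both pictures matched what they show.

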